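# Sign in the dice case and present the cobalt jar

## Task

Sign in the upright gunmetal dice case: turn it where it stands on its pad until its cam lock and white stripe squarely face the red window of the reader block, and let go of it, still upright. Then take the token carousel by its central brass knob, turn it until the jar with the cobalt-blue stopper stands right at the brass pointer, and finish while still holding the knob firmly, keeping the carousel still. Leave the loose dice, ring and meeple where they are.

Things in the scene. Friction and masses are not known exactly. Their poses are not given: they have to be found in the camera images.
- case_center (a point): Loose upright gunmetal cylinder, 48 mm across, 95 mm high, 0.25 kg; point on its axis, half-way up (underside 5 mm above the table). z up; +x points out through its mark: a brass cam lock standing out 8 mm, 25 to 47 mm above the underside, and a white stripe from there over the rim to the top's centre. Side above 50 mm is clear to grip from above at any yaw. Turns freely on its pad.
- pad (a point): Point where the case belongs: the case's place on top of the reader's black foot plate (92 mm wide, 5 mm thick), 5 mm above the table. Its +x axis points from here to the reader's window. Fixed.
- reader_window (a point): Centre of the red window in the front face of the aluminium reader block, 65 mm from the pad point along the pad's +x axis and 27 mm above the table. The block is 45 mm deep, 70 mm wide and its top, with a red bar along the window edge, is 45 mm above the table. Fixed.
- knob (a point): Round brass knob at the carousel's centre, 40 mm across, 36 mm high; origin at its centre, on the vertical turning axis, 130 mm above the table. Fixed to the carousel; its -x axis points to the cobalt jar. Can be gripped from above at any yaw; an 18 mm post is below it, and the four jars round it reach 95 mm above the table, 50 to 100 mm from the axis.
- cobalt_stopper (a point): Centre of the cobalt-blue stopper, 34 mm diameter, on one of the four clear jars (50 mm diameter) fixed to the carousel; 75 mm from the carousel's axis, 85 mm above the table. The other stoppers are white, cork brown and red.
- pointer (a point): Top of the brass pointer that sticks out from the round fixed foot of the carousel, 135 mm from the carousel's axis, 16 mm above the table. Its +x axis points to the carousel's axis. Fixed. When the cobalt jar is at the pointer its stopper is 60 mm from here along +x.
- carousel (a joint): Angle of the carousel in rad, counter-clockwise from above, 0 (or any full turn) when the cobalt jar stands exactly at the pointer. It turns both ways without a stop for about two turns each way, starts between 0.8 and 5.48, has a light friction of 0.05 N m and stays where it is left.
- die: Loose white bone-like resin die, 20 mm, origin in its underside; leave alone.
- red_die: Loose red die, 18 mm, origin in its underside; leave alone.
- ring_token: Loose tarnished silver ring, 28 mm diameter, 6 mm high, origin in its underside; leave alone.
- meeple: Loose carved maple figure, 36 mm wide, 43 mm high, origin in its underside; leave alone.

How it is judged (in metres and radians):
On the way, in this order (a step that is already met when the one before it is completed fails the run):
1. the case's mark faces the reader window within about 12 degrees, the case upright on its pad and let go (y of reader_window in the frame of case_center between -0.0135 and 0.0135 m and x of reader_window in the frame of case_center above 0.03 m and horizontal distance between case_center and pad below 0.015 m and z of case_center in the frame of pad below 0.052 m and angle between case_center's own z axis and vertical below 0.1 rad and contact force between the fingers and case below 0.3 N), for 0.2 s.
2. the cobalt jar is at the pointer (y of cobalt_stopper in the frame of pointer between -0.01 and 0.01 m and x of cobalt_stopper in the frame of pointer below 0.1 m), for 0.3 s.
At the end, for the whole second after the job is handed in: Case upright (6 deg), within 15 mm of its pad point, released, its mark facing the window within about 12 deg; cobalt stopper within 10 mm (8 deg) of the pointer's line, on the pointer's side; fingers grip the knob with over 3 N and the carousel is still (below 0.05 rad/s) (all of step 1 and all of step 2 and contact force between the fingers and carousel_c0 above 3 N and velocity of joint carousel between -0.05 and 0.05 rad/s); the arm keeps its last pose, push and grip.
It fails at once if the dice case is tipped more than 20 degrees (angle between case_center's own z axis and vertical above 0.35 rad).
It fails at once if a loose bystander is moved more than 30 mm (distance of any of die, red_die, ring_token, meeple from where it was at the start of the episode above 0.03 m).
It also fails if it takes over 67 s, if anything falls off the work surface, if the arm or the gripper's body presses on something with over 40 N, if the wrist force passes 120 N, or if a joint passes its speed limit or range.

## Robot

A 6-joint arm with a two-finger parallel gripper is mounted at the origin on the work surface. World frame = base frame: x ahead of the robot, y to its left, z up, the work surface at z = 0. Lengths are in mm, angles in rad, forces in N, time in s.
With the tool pointing down it reaches from about 325 to 775 mm from the base axis. Payload 9.3 kg.
Tool frame: the origin (TCP) lies between the finger pads; the fingertips stand 22 mm ahead of it and the grasp point (between the pads) lies 3 mm ahead of it; z points along the fingers, y is the line along which they close (so a half turn about z gives the same grasp; the last joint's range is limited). The gripper opens to 85 mm and grips with 20 to 120 N. Pads are 22 mm wide; open, the fingers measure 114 mm over their backs; the gripper's body (76 mm by 85 mm) begins 54 mm behind the grasp point. The pads swing forward as they close: fully open they stand 13 mm farther back than shut.
Start: joints at [0.98, 0.259, 0.021, 1.334, 0, 1.418], TCP at [233.172, 498.124, 253.279] pointing down, gripper open.
Joint ranges: [-3.04, 3.04], [-0.91, 1.82], [-1.04, 1.36], [-1.92, 1.95], [-1.52, 1.45], [-3.14, 3.14]. Speed limits (rad/s): [2.22, 2.22, 2.79, 3.14, 3.14, 3.14].

## Interface

Orientations are given as [roll, pitch, yaw] about the fixed x, y, z axes, in that order (R = Rz(yaw) Ry(pitch) Rx(roll)).
In Python, from station import robot gives the robot as it stands.
- The arm moves only by the tool arm_command, never from a script. Its argument "targets" is a list of rows, each an object of numbers: "claw": the closure in counts, from 0 (fully open) to 255 (shut); "dx", "dy", "dz": the shift along the tool's x, y, z in m; "rx", "ry", "rz": the turn, a rotation vector about the tool's x, y, z in degrees. A call has 1 to 10 rows; each row shifts and turns the commanded pose from where the row before left it, along the tool's axes as they then stand; what a row does not reach is not made up. A row lasts 1/10 s, in which the tool goes at most 50 mm and 8.59 degrees, less where a joint would pass 70% of its speed; a pose out of reach is approached as far as the arm can. A call with a gripper value outside its range is refused whole. The fingers move at their own pace and stop on an object; the grip force is fixed at half the most. Time passes only in rows, so rows that do not move let the fingers close. It gives the time, the measured TCP pose, the force, the opening and the grip force at its end, in the units of the state.
- robot.get_state(): the state, without advancing time (a new reading comes with each control period).
- robot.read_camera(name): name is "side" or "top"; returns the picture (420x560x3 uint8, blue, green, red); there is no depth.
- robot.get_calibration(name): a dict with "mtx" (3x3 intrinsics, pixels), "camera_from_world" (4x4, takes a point from world to camera coordinates). Camera axes: x right, y down, z forward; pixel columns grow to the right and rows downward; lengths in mm; the calibration is good to about 2 mm. A picture is of the moment at which its call begins. get_calibration takes no time and is no camera call.
- robot.sign_off(): hands the job in; it is judged then, once.
The state is a dict: "clock": time; "joint_positions": joint angles; "qd": joint speeds; "joint_efforts": joint torques, N m; "eef_pos": TCP position; "ee_rot": TCP orientation; "contact_force": force on the tool from outside, world axes, zero at the start; "torque": the same for the moment, N m; "gripper_width": opening from 0.0 (shut) to 1.0 (fully open); "finger_force": force on a finger pad.
Only numpy, scipy, OpenCV 4.12 (cv2) and the standard library are available. Lean on these libraries where they do the work, as an engineer would, in place of code of your own. Each camera call takes 0.05 s, during which the arm holds its last target. There are 200 camera calls.

## Working session

There is one attempt and no reset: what is moved stays moved. The work goes in short steps, Python scripts to look and compute and a tool call to move; the robot and the scene stay as the last step left them, time stands still between calls to the robot, and variables do not carry over. Pictures are saved under pics/ and viewed, at most 10 in all, crops included, and the job is handed in when it is done.

Besides the shell and the picture viewer there is one more tool, called after "Emit:" as name(argument=value, ...) on one line, values as JSON. arm_command: Moves the arm, as the interface text tells. Its arguments: {"type":"object","properties":{"targets":{"type":"array"}},"required":["targets"]}

```bash
mkdir -p pics; python3 - <<'E'
from station import robot
import cv2
for n in("top","side"):
    cv2.imwrite(f"pics/{n}0.png",robot.read_camera(n)); c=robot.get_calibration(n); print(n,c["mtx"],c["camera_from_world"])
print(robot.get_state())
E
```

```text
top [[414.07810216   0.         285.79899366]
 [  0.         414.07810216 212.31033134]
 [  0.           0.           1.        ]] [[-1.73577946e-03 -9.99758766e-01 -2.18951151e-02  3.82709388e+01]
 [-9.90851967e-01  4.67407214e-03 -1.34872280e-01  5.31311932e+02]
 [ 1.34942084e-01  2.14607094e-02 -9.90621054e-01  9.43259416e+02]
 [ 0.00000000e+00  0.00000000e+00  0.00000000e+00  1.00000000e+00]]
side [[543.0364772    0.         268.05967401]
 [  0.         543.0364772  206.17008594]
 [  0.           0.           1.        ]] [[ 9.95679393e-01 -9.21333756e-02  1.15752807e-02 -5.09562063e+02]
 [-3.90216711e-02 -5.28266869e-01 -8.48181245e-01  1.32095524e+02]
 [ 8.42606385e-02  8.44064901e-01 -5.29579633e-01  9.68460650e+02]
 [ 0.00000000e+00  0.00000000e+00  0.00000000e+00  1.00000000e+00]]
{'clock': 0.1, 'joint_positions': array([ 9.80379859e-01,  2.59168589e-01,  2.08351867e-02,  1.33367228e+00,
       -1.15869863e-05,  1.41818731e+00]), 'qd': array([ 7.18409870e-04, -5.24904334e-04,  2.22026495e-03,  9.71642376e-04,
        1.21938708e-03,  1.20261282e-05]), 'joint_efforts': array([ 5.86745053e-03, -5.56694877e+01,  3.45069587e+01,  1.15796473e-02,
       -8.89081730e-05, -3.99303724e-05]), 'eef_pos': array([233.06705522, 497.94182625, 252.70785806]), 'ee_rot': array([-3.14039559e+00, -1.72390835e-04,  2.70378511e+00]), 'contact_force': array([-0.13132366, -1.01860792,  0.6440873 ]), 'torque': array([0.01091102, 0.05901872, 0.02542632]), 'finger_force': 0.0, 'gripper_width': 1.0084514761858374}
```

View pics/top0.png

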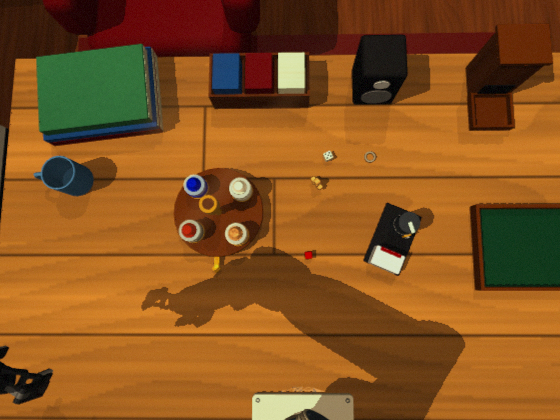

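View pics/side0.png

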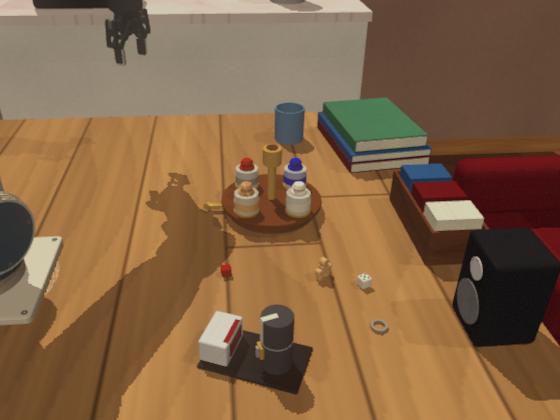

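The top view shows the knob at about (208,204), blue stopper (195,185), pointer (217,264), case top around (408,222) and reader bar around (390,252). I'll zoom in on the case and carousel.

```bash
cat > h.py <<'E'
from station import robot
import cv2, numpy as np
def w(n,u,v,z):
    c=robot.get_calibration(n); T=c["camera_from_world"]; R,t=T[:3,:3],T[:3,3]
    d=R.T@np.linalg.solve(c["mtx"],[u,v,1]); o=-R.T@t
    return (o+d*(z-o[2])/d[2])[:2].round(1)
def p(n,X):
    c=robot.get_calibration(n); q=c["mtx"]@(c["camera_from_world"]@np.append(X,1))[:3]
    return (q[:2]/q[2]).round(1)
def crop(im,x,y,s,k): return cv2.resize(im[y:y+s,x:x+s],None,fx=k,fy=k,interpolation=cv2.INTER_CUBIC)
E
python3 - <<'E'
from h import *
t=cv2.imread("pics/top0.png"); s=cv2.imread("pics/side0.png")
cv2.imwrite("pics/c0.png",np.vstack([np.hstack([crop(t,355,195,80,5)*1,crop(s,195,300,80,5)[:400]]),np.zeros((2,800,3),np.uint8)]))
cv2.imwrite("pics/c0.png",np.hstack([np.clip(crop(t,355,195,80,5)*1.0*1.6,0,255),np.clip(crop(t,165,165,115,3.4782608)[:400,:400]*1.3,0,255)]).astype(np.uint8))
E
```

```text
(no output)
```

View pics/c0.png

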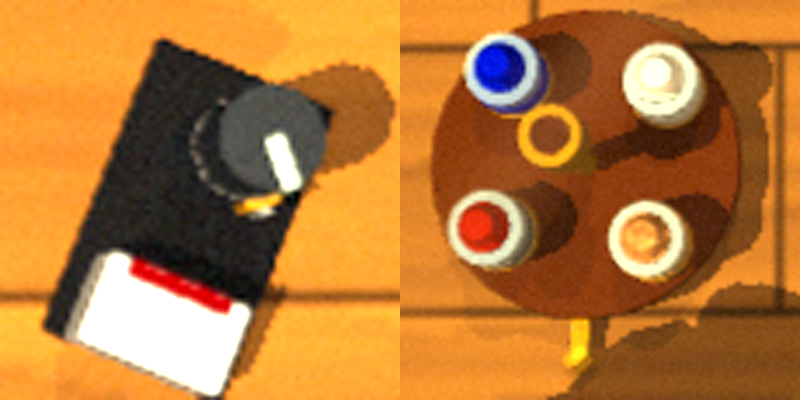

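```bash
python3 - <<'E'
from h import *
d=lambda a:np.degrees(np.arctan2(a[1],a[0])).round(1)
c=w("top",409.4,222.4,100); r=w("top",413.6,233,100); l=w("top",407.4,236.4,41); b=w("top",391.2,252.2,45)
f1,f2,f3=[w("top",355+x/5,195+y/5,5) for x,y in((160,40),(330,105),(45,330))]
print("case",c,"stripe",d(r-c),"lock",d(l-c),"bar",b,d(b-c),np.hypot(*(b-c)))
print("foot",f1,f2,f3,d(f3-f1),d(f2-f1)-90, np.hypot(*(f2-f1)))
k=w("top",208.1,203.8,148); s=[w("top",165+(x-400)/3.478,165+y/3.478,95) for x,y in((498,65),(655,70),(643,235),(482,228))]
cc=np.mean(s,0);q=w("top",216.2,267.1,16)
print("knob",k,cc,"ptr",q,d(q-k),np.hypot(*(q-k)),[ (d(x-k),np.hypot(*(x-k)).round()) for x in s])
for n,u,v,z in(("die",329,156,20),("red",309,255,18),("ring",370,157,6),("meeple",317,183,30)): print(n,w("top",u,v,z))
E
```

```text
case [ 499.2 -235.4] stripe -160.6 lock -158.3 bar [ 436.5 -206.1] 155.0 69.20823650404624
foot [ 557.4 -209.5] [ 525.1 -290.3] [ 417.2 -149.8] 156.9 -201.8 87.01683745115079
knob [535.1 198. ] [534.4   196.425] ptr [403.3 203. ] 177.8 131.89480656947794 [(np.float64(40.2), np.float64(71.0)), (np.float64(-47.9), np.float64(75.0)), (np.float64(-138.6), np.float64(75.0)), (np.float64(134.0), np.float64(74.0))]
die [672.2 -69. ]
red [431.4 -18. ]
ring [ 672.7 -171.4]
meeple [603.  -38.3]
```

Emit:
arm_command(targets=[{"claw": 0,"dx": -0.0345,"dy": -0.0345,"dz": 0},{"claw": 0,"dx": -0.0345,"dy": -0.0345},{"claw": 0,"dx": -0.0345,"dy": -0.0345},{"claw": 0,"dx": -0.0345,"dy": -0.0345},{"claw": 0,"dx": -0.0345,"dy": -0.0345},{"claw": 0,"dx": -0.0345,"dy": -0.0345},{"claw": 0,"dx": -0.0345,"dy": -0.0345},{"claw": 0,"dx": -0.0345,"dy": -0.0345}])

```text
schema error: expected keys claw, dx, dy, dz, rx, ry, rz
```

Emit:
arm_command(targets=[{"claw": 0,"dx": -0.0345,"dy": -0.0345,"dz": 0},{"claw": 0,"dx": -0.0345,"dy": -0.0345},{"claw": 0,"dx": -0.0345,"dy": -0.0345},{"claw": 0,"dx": -0.0345,"dy": -0.0345},{"claw": 0,"dx": -0.0345,"dy": -0.0345},{"claw": 0,"dx": -0.0345,"dy": -0.0345},{"claw": 0,"dx": -0.03,"dy": -0.03},{"claw": 0,"dx": -0.02,"dy": -0.02},{"claw": 0}])

```text
schema error: expected keys claw, dx, dy, dz, rx, ry, rz
```

```bash
cat > go.py <<'E'
from h import *
from scipy.spatial.transform import Rotation as Ro
import sys
s=robot.get_state(); R=Ro.from_euler("xyz",s["ee_rot"])
print(s["clock"],s["eef_pos"].round(1),np.degrees(s["ee_rot"]).round(1),"q6",np.degrees(s["joint_positions"][5]).round(1),"w",s["gripper_width"],s["finger_force"],s["contact_force"].round(1))
if len(sys.argv)>3: print("tool delta mm",R.inv().apply(np.array(sys.argv[1:4],float)-s["eef_pos"]).round(1))
E
python3 go.py 499 -235 120
```

```text
0.1 [233.1 497.9 252.7] [-179.9   -0.   154.9] q6 81.3 w 1.0084514761858374 0.0 [-0.1 -1.   0.6]
tool delta mm [-551.6 -550.9  133.3]
```

All keys are needed in each row.

Emit:
arm_command(targets=[{"claw": 0,"dx": -0.0345,"dy": -0.0345,"dz": 0,"rx": 0,"ry": 0,"rz": 0},{"claw": 0,"dx": -0.0345,"dy": -0.0345,"dz": 0,"rx": 0,"ry": 0,"rz": 0},{"claw": 0,"dx": -0.0345,"dy": -0.0345,"dz": 0,"rx": 0,"ry": 0,"rz": 0},{"claw": 0,"dx": -0.0345,"dy": -0.0345,"dz": 0,"rx": 0,"ry": 0,"rz": 0},{"claw": 0,"dx": -0.0345,"dy": -0.0345,"dz": 0,"rx": 0,"ry": 0,"rz": 0},{"claw": 0,"dx": -0.0345,"dy": -0.0345,"dz": 0,"rx": 0,"ry": 0,"rz": 0},{"claw": 0,"dx": -0.0345,"dy": -0.0345,"dz": 0,"rx": 0,"ry": 0,"rz": 0},{"claw": 0,"dx": -0.0345,"dy": -0.0345,"dz": 0,"rx": 0,"ry": 0,"rz": 0}])

```text
clock: 0.9
eef_pos: [366.1, 129.3, 253.3]
ee_rot: [3.141, 0.0, 2.704]
contact_force: [1.7, 0.8, -0.9]
gripper_width: 1.002
finger_force: 0.0
```

Emit:
arm_command(targets=[{"claw": 0,"dx": -0.0345,"dy": -0.0345,"dz": 0,"rx": 0,"ry": 0,"rz": 0},{"claw": 0,"dx": -0.0345,"dy": -0.0345,"dz": 0,"rx": 0,"ry": 0,"rz": 0},{"claw": 0,"dx": -0.0345,"dy": -0.0345,"dz": 0,"rx": 0,"ry": 0,"rz": 0},{"claw": 0,"dx": -0.0345,"dy": -0.0345,"dz": 0,"rx": 0,"ry": 0,"rz": 0},{"claw": 0,"dx": -0.0345,"dy": -0.0345,"dz": 0,"rx": 0,"ry": 0,"rz": 0},{"claw": 0,"dx": -0.0345,"dy": -0.0345,"dz": 0,"rx": 0,"ry": 0,"rz": 0},{"claw": 0,"dx": -0.03,"dy": -0.03,"dz": 0,"rx": 0,"ry": 0,"rz": 0},{"claw": 0,"dx": -0.02,"dy": -0.02,"dz": 0,"rx": 0,"ry": 0,"rz": 0},{"claw": 0,"dx": 0,"dy": 0,"dz": 0,"rx": 0,"ry": 0,"rz": 0},{"claw": 0,"dx": 0,"dy": 0,"dz": 0,"rx": 0,"ry": 0,"rz": 0}])

```text
clock: 1.9
eef_pos: [489.6, -210.7, 252.6]
ee_rot: [3.141, -0.002, 2.703]
contact_force: [-0.3, 0.2, -0.2]
gripper_width: 1.006
finger_force: 0.0
```

```bash
python3 go.py 499 -235 85; python3 - <<'E'
from h import *
t=robot.read_camera("top"); s=robot.read_camera("side")
cv2.imwrite("pics/a1.png",np.hstack([crop(t,330,150,120,3.3333),crop(s,180,230,140,400/140)]))
E
```

```text
1.9 [ 489.6 -210.7  252.6] [ 1.800e+02 -1.000e-01  1.548e+02] q6 -7.2 w 1.005797081952009 0.0 [-0.3  0.2 -0.2]
tool delta mm [-19.1 -18.1 167.5]
```

View pics/a1.png

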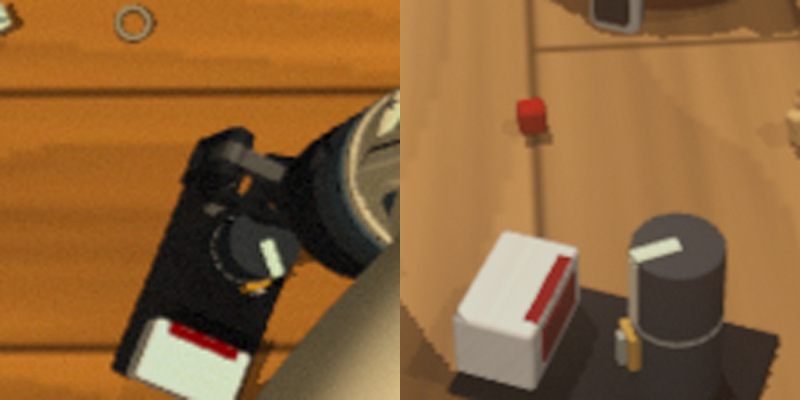

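The case is intact; from the side its top centre is at about (277,316).

```bash
python3 - <<'E'
from h import *
print(w("side",277.3,316.5,100))
c=w("side",277.3,316.5,100); r=w("side",180+233/2.857,230+255/2.857,100); print(np.degrees(np.arctan2(*(r-c)[::-1])))
a=w("side",180+532/2.857-140,230+317/2.857,45);b=w("side",180+572/2.857-140,230+258/2.857,45); print(a,b,np.degrees(np.arctan2(*(b-a)[::-1])))
E
```

```text
[ 501.5 -238.5]
-170.829575162211
[ 429.2 -225.4] [ 451.6 -184.6] 61.232350661156175
```

Emit:
arm_command(targets=[{"claw": 0,"dx": -0.01,"dy": -0.009,"dz": 0.03,"rx": 0,"ry": 0,"rz": 0},{"claw": 0,"dx": -0.009,"dy": -0.009,"dz": 0.04,"rx": 0,"ry": 0,"rz": 0},{"claw": 0,"dx": 0,"dy": 0,"dz": 0.03,"rx": 0,"ry": 0,"rz": 0},{"claw": 0,"dx": 0,"dy": 0,"dz": 0,"rx": 0,"ry": 0,"rz": 0},{"claw": 0,"dx": 0,"dy": 0,"dz": 0,"rx": 0,"ry": 0,"rz": 0}])

```text
clock: 2.5
eef_pos: [499.5, -234.0, 154.3]
ee_rot: [3.141, -0.0, 2.705]
contact_force: [-0.3, 0.5, -0.2]
gripper_width: 0.999
finger_force: 0.0
```

```bash
python3 go.py 499 -235 85
```

```text
2.5 [ 499.5 -234.   154.3] [180.  -0. 155.] q6 -8.8 w 0.9986114706974778 0.0 [-0.3  0.5 -0.2]
tool delta mm [ 0.  -1.2 69.3]
```

Emit:
arm_command(targets=[{"claw": 0,"dx": -0.0015,"dy": -0.0025,"dz": 0.03,"rx": 0,"ry": 0,"rz": 0},{"claw": 0,"dx": 0,"dy": 0,"dz": 0.025,"rx": 0,"ry": 0,"rz": 0},{"claw": 0,"dx": 0,"dy": 0,"dz": 0.014,"rx": 0,"ry": 0,"rz": 0},{"claw": 0,"dx": 0,"dy": 0,"dz": 0,"rx": 0,"ry": 0,"rz": 0},{"claw": 60,"dx": 0,"dy": 0,"dz": 0,"rx": 0,"ry": 0,"rz": 0},{"claw": 80,"dx": 0,"dy": 0,"dz": 0,"rx": 0,"ry": 0,"rz": 0},{"claw": 100,"dx": 0,"dy": 0,"dz": 0,"rx": 0,"ry": 0,"rz": 0},{"claw": 120,"dx": 0,"dy": 0,"dz": 0,"rx": 0,"ry": 0,"rz": 0},{"claw": 150,"dx": 0,"dy": 0,"dz": 0,"rx": 0,"ry": 0,"rz": 0},{"claw": 150,"dx": 0,"dy": 0,"dz": 0,"rx": 0,"ry": 0,"rz": 0}])

```text
clock: 3.5
eef_pos: [500.6, -237.9, 85.8]
ee_rot: [3.141, 0.003, 2.704]
contact_force: [0.1, 2.7, 8.7]
gripper_width: 0.548
finger_force: 60.1
```

Emit:
arm_command(targets=[{"claw": 150,"dx": 0,"dy": 0,"dz": 0,"rx": 0,"ry": 0,"rz": 0},{"claw": 150,"dx": 0,"dy": 0,"dz": 0,"rx": 0,"ry": 0,"rz": 0}])

```text
clock: 3.7
eef_pos: [500.6, -237.9, 85.8]
ee_rot: [3.141, 0.003, 2.704]
contact_force: [0.9, 1.9, 8.2]
gripper_width: 0.548
finger_force: 60.1
```

Emit:
arm_command(targets=[{"claw": 150,"dx": 0,"dy": 0,"dz": 0,"rx": 0,"ry": 0,"rz": 4},{"claw": 150,"dx": 0,"dy": 0,"dz": 0,"rx": 0,"ry": 0,"rz": 6},{"claw": 150,"dx": 0,"dy": 0,"dz": 0,"rx": 0,"ry": 0,"rz": 6},{"claw": 150,"dx": 0,"dy": 0,"dz": 0,"rx": 0,"ry": 0,"rz": 6},{"claw": 150,"dx": 0,"dy": 0,"dz": 0,"rx": 0,"ry": 0,"rz": 6},{"claw": 150,"dx": 0,"dy": 0,"dz": 0,"rx": 0,"ry": 0,"rz": 6},{"claw": 150,"dx": 0,"dy": 0,"dz": 0,"rx": 0,"ry": 0,"rz": 6},{"claw": 150,"dx": 0,"dy": 0,"dz": 0,"rx": 0,"ry": 0,"rz": 4},{"claw": 150,"dx": 0,"dy": 0,"dz": 0,"rx": 0,"ry": 0,"rz": 0},{"claw": 150,"dx": 0,"dy": 0,"dz": 0,"rx": 0,"ry": 0,"rz": 0}])

```text
clock: 4.7
eef_pos: [500.7, -239.2, 85.8]
ee_rot: [3.141, 0.004, 1.935]
contact_force: [0.7, -3.5, 6.8]
gripper_width: 0.546
finger_force: 60.3
```

```bash
python3 go.py; python3 - <<'E'
from h import *
t=robot.read_camera("top"); s=robot.read_camera("side")
cv2.imwrite("pics/a2.png",np.hstack([crop(t,355,195,80,5),crop(s,195,290,100,4)]))
E
```

```text
4.7 [ 500.7 -239.2   85.8] [179.9   0.2 110.9] q6 35.0 w 0.5461064562432816 60.30790150165558 [ 0.7 -3.5  6.8]
```

View pics/a2.png

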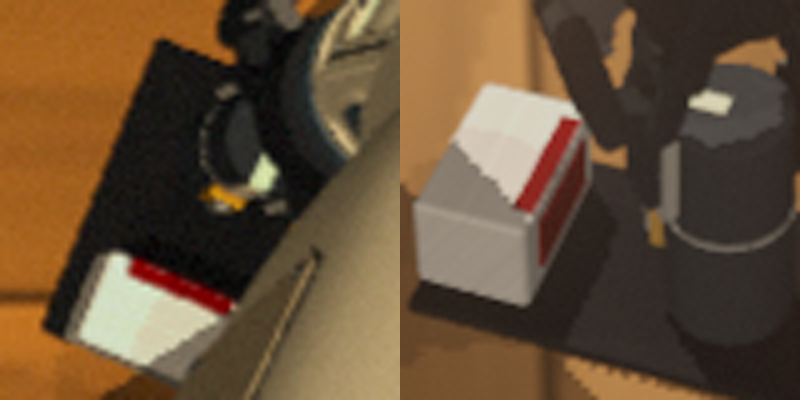

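```bash
python3 - <<'E'
from h import *
c=np.array([500.5,-237.5])
for n,x0,y0,k,ox in(("top",355,195,5,0),("side",195,290,4,400)):
  f=lambda X:((p(n,X)-[x0,y0])*k+[ox,0]).round()
  print(n,"ctr",f([*c,100]))
  for a in range(145,211,10):
    u=np.array([np.cos(np.radians(a)),np.sin(np.radians(a))])
    print(a,"locktop",f([*(c+28*u),52]),"locktip mid",f([*(c+32*u),41]),"rim",f([*(c+24*u),100]),"window",f([*(c+65*u),27]),f([*(c+65*u),45]))
for q in((132,268),(232,305)):print(w("top",355+q[0]/5,195+q[1]/5,45))
for q in((520,208),(575,120)):print("s",w("side",195+(q[0]-400)/4,290+q[1]/4,45))
E
```

```text
top ctr [277. 134.]
145 locktop [214. 195.] locktip mid [204. 205.] rim [247. 179.] window [158. 264.] [167. 262.]
155 locktop [224. 201.] locktip mid [215. 210.] rim [256. 183.] window [180. 277.] [189. 275.]
165 locktop [234. 205.] locktip mid [227. 215.] rim [264. 187.] window [203. 284.] [212. 283.]
175 locktop [245. 206.] locktip mid [238. 217.] rim [274. 188.] window [228. 289.] [237. 288.]
185 locktop [256. 206.] locktip mid [251. 217.] rim [284. 188.] window [252. 289.] [262. 288.]
195 locktop [266. 205.] locktip mid [262. 215.] rim [293. 187.] window [276. 284.] [286. 283.]
205 locktop [276. 200.] locktip mid [273. 210.] rim [302. 183.] window [298. 276.] [309. 274.]
side ctr [726. 104.]
145 locktop [656. 174.] locktip mid [647. 192.] rim [667.  80.] window [572. 186.] [571. 152.]
155 locktop [651. 183.] locktip mid [640. 202.] rim [662.  88.] window [558. 206.] [557. 171.]
165 locktop [647. 193.] locktip mid [636. 213.] rim [658.  96.] window [549. 228.] [548. 193.]
175 locktop [646. 202.] locktip mid [635. 224.] rim [657. 104.] window [545. 251.] [544. 216.]
185 locktop [647. 212.] locktip mid [636. 236.] rim [658. 112.] window [546. 275.] [544. 240.]
195 locktop [650. 222.] locktip mid [640. 247.] rim [661. 120.] window [552. 298.] [551. 263.]
205 locktop [656. 232.] locktip mid [646. 258.] rim [666. 128.] window [564. 321.] [564. 286.]
[ 444.8 -184. ]
[ 427.7 -229.1]
s [ 427.4 -227.3]
s [ 449.4 -183.7]
```

The lock has swung toward the reader, but the fingers hide part of the mark. I'll release, rise and look unobstructed.

Emit:
arm_command(targets=[{"claw": 130,"dx": 0,"dy": 0,"dz": 0,"rx": 0,"ry": 0,"rz": 0},{"claw": 100,"dx": 0,"dy": 0,"dz": 0,"rx": 0,"ry": 0,"rz": 0},{"claw": 50,"dx": 0,"dy": 0,"dz": 0,"rx": 0,"ry": 0,"rz": 0},{"claw": 0,"dx": 0,"dy": 0,"dz": 0,"rx": 0,"ry": 0,"rz": 0},{"claw": 0,"dx": 0,"dy": 0,"dz": 0,"rx": 0,"ry": 0,"rz": 0},{"claw": 0,"dx": 0,"dy": 0,"dz": -0.03,"rx": 0,"ry": 0,"rz": 0},{"claw": 0,"dx": 0,"dy": 0,"dz": -0.045,"rx": 0,"ry": 0,"rz": 0},{"claw": 0,"dx": 0,"dy": 0,"dz": -0.045,"rx": 0,"ry": 0,"rz": 0},{"claw": 0,"dx": 0,"dy": 0,"dz": -0.045,"rx": 0,"ry": 0,"rz": 0},{"claw": 0,"dx": 0.02,"dy": 0.02,"dz": 0,"rx": 0,"ry": 0,"rz": 0}])

```text
clock: 5.8
eef_pos: [512.5, -214.5, 255.3]
ee_rot: [3.136, 0.008, 1.933]
contact_force: [0.9, 0.3, -0.7]
gripper_width: 0.994
finger_force: 0.0
```

```bash
python3 go.py; python3 - <<'E'
from h import *
t=robot.read_camera("top"); s=robot.read_camera("side")
cv2.imwrite("pics/a3.png",np.hstack([crop(t,355,195,80,5),crop(s,195,290,100,4)]))
E
```

```text
5.8 [ 512.5 -214.5  255.3] [179.7   0.4 110.8] q6 37.9 w 0.9944151483335057 0.0 [ 0.9  0.3 -0.7]
```

View pics/a3.png

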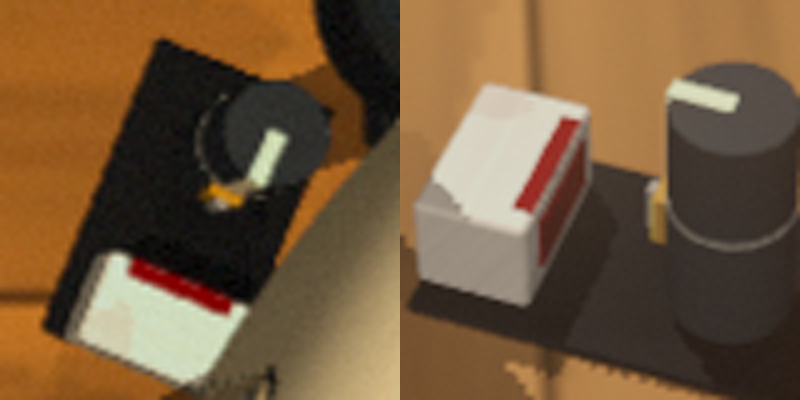

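Clear view: stripe from (277,135) to (258,185) in the top crop, (735,103) to (671,90) in the side crop; lock at (222,196) and (657,212).

```bash
python3 - <<'E'
from h import *
d=lambda a:np.degrees(np.arctan2(a[1],a[0])).round(1)
T=lambda u,v,z:w("top",355+u/5,195+v/5,z); S=lambda u,v,z:w("side",195+(u-400)/4,290+v/4,z)
c=T(277,135,100); c2=S(735,107,100)
print(c,c2,"stripe",d(T(258,185,100)-T(280,132,100)),d(S(671,90,100)-S(737,103,100)),"lock",d(T(222,196,46)-c),d(S(655,212,41)-c2))
b=[(T(132,268,45)+T(232,305,45))/2,(S(520,208,45)+S(575,120,45))/2]
print("win",b,d(b[0]-c),d(b[1]-c2),"foot long edges",d(T(45,330,5)-T(160,40,5)))
E
```

```text
[ 500.1 -237.6] [ 503.4 -239.1] stripe 155.6 159.7 lock 153.1 160.2
win [array([ 436.25, -206.55]), array([ 438.4, -205.5])] 154.1 152.7 foot long edges 156.9
```

The case faces the window within a few degrees (about 157° vs 155°) and is released. Next, the carousel.

Emit:
arm_command(targets=[{"claw": 0,"dx": 0.02,"dy": 0.009,"dz": 0,"rx": 0,"ry": 0,"rz": 0},{"claw": 0,"dx": 0.04,"dy": 0.018,"dz": 0,"rx": 0,"ry": 0,"rz": 0},{"claw": 0,"dx": 0.045,"dy": 0.02,"dz": 0,"rx": 0,"ry": 0,"rz": 0},{"claw": 0,"dx": 0.045,"dy": 0.02,"dz": 0,"rx": 0,"ry": 0,"rz": 0},{"claw": 0,"dx": 0.045,"dy": 0.02,"dz": 0,"rx": 0,"ry": 0,"rz": 0},{"claw": 0,"dx": 0.045,"dy": 0.02,"dz": 0,"rx": 0,"ry": 0,"rz": 0},{"claw": 0,"dx": 0.045,"dy": 0.02,"dz": 0,"rx": 0,"ry": 0,"rz": 0},{"claw": 0,"dx": 0.04,"dy": 0.018,"dz": 0,"rx": 0,"ry": 0,"rz": 0},{"claw": 0,"dx": 0.02,"dy": 0.01,"dz": 0,"rx": 0,"ry": 0,"rz": 0},{"claw": 0,"dx": 0,"dy": 0,"dz": 0,"rx": 0,"ry": 0,"rz": 0}])

```text
clock: 6.9
eef_pos: [532.5, 168.1, 248.2]
ee_rot: [-3.14, -0.001, 1.94]
contact_force: [0.5, -0.3, -0.0]
gripper_width: 1.002
finger_force: 0.0
```

Emit:
arm_command(targets=[{"claw": 0,"dx": 0,"dy": 0,"dz": 0,"rx": 0,"ry": 0,"rz": 0},{"claw": 0,"dx": 0,"dy": 0,"dz": 0,"rx": 0,"ry": 0,"rz": 0}])

```text
clock: 7.1
eef_pos: [532.9, 164.6, 248.9]
ee_rot: [-3.141, 0.0, 1.935]
contact_force: [0.4, -0.1, 0.5]
gripper_width: 1.003
finger_force: 0.0
```

```bash
python3 go.py 535 198 135; python3 - <<'E'
from h import *
print(w("side",272,149,148))
t=robot.read_camera("top"); s=robot.read_camera("side")
cv2.imwrite("pics/a4.png",np.hstack([crop(t,150,140,140,400/140),crop(s,200,100,140,400/140)]))
E
```

```text
7.1 [532.9 164.6 248.9] [-179.9    0.   110.9] q6 77.7 w 1.002982373081504 0.0 [ 0.4 -0.1  0.5]
tool delta mm [ 30.5  14.  113.9]
[535.8 191.4]
```

View pics/a4.png

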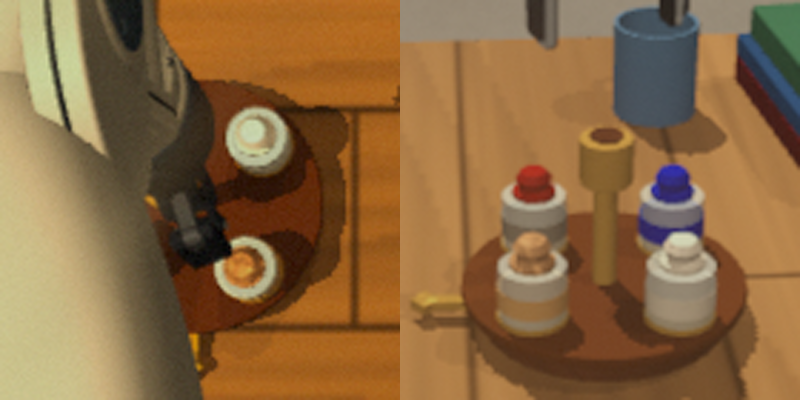

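The side view confirms the knob at about (272,148), blue stopper behind right, fingers open above.

Emit:
arm_command(targets=[{"claw": 0,"dx": 0.014,"dy": 0.007,"dz": 0,"rx": 0,"ry": 0,"rz": 0},{"claw": 0,"dx": 0.014,"dy": 0.0065,"dz": 0,"rx": 0,"ry": 0,"rz": 0},{"claw": 0,"dx": 0,"dy": 0,"dz": 0.03,"rx": 0,"ry": 0,"rz": 0},{"claw": 0,"dx": 0,"dy": 0,"dz": 0.03,"rx": 0,"ry": 0,"rz": 0},{"claw": 0,"dx": 0,"dy": 0,"dz": 0.03,"rx": 0,"ry": 0,"rz": 0},{"claw": 0,"dx": 0,"dy": 0,"dz": 0.024,"rx": 0,"ry": 0,"rz": 0},{"claw": 0,"dx": 0,"dy": 0,"dz": 0,"rx": 0,"ry": 0,"rz": 0},{"claw": 0,"dx": 0,"dy": 0,"dz": 0,"rx": 0,"ry": 0,"rz": 0}])

```text
clock: 8.0
eef_pos: [535.7, 197.2, 135.7]
ee_rot: [-3.141, -0.0, 1.936]
contact_force: [-0.3, -0.6, 0.4]
gripper_width: 0.998
finger_force: 0.0
```

```bash
python3 go.py 535.5 195.5 135; python3 -c "
from h import *
print(w('side',272.1,147.6,148))"
```

```text
8.0 [535.7 197.2 135.7] [-180.    -0.   110.9] q6 80.8 w 0.9980209455550683 0.0 [-0.3 -0.6  0.4]
tool delta mm [-1.5 -0.8  0.7]
[536.6 197.8]
```

Positioned well; grip.

Emit:
arm_command(targets=[{"claw": 60,"dx": 0,"dy": 0,"dz": 0,"rx": 0,"ry": 0,"rz": 0},{"claw": 90,"dx": 0,"dy": 0,"dz": 0,"rx": 0,"ry": 0,"rz": 0},{"claw": 120,"dx": 0,"dy": 0,"dz": 0,"rx": 0,"ry": 0,"rz": 0},{"claw": 150,"dx": 0,"dy": 0,"dz": 0,"rx": 0,"ry": 0,"rz": 0},{"claw": 180,"dx": 0,"dy": 0,"dz": 0,"rx": 0,"ry": 0,"rz": 0},{"claw": 180,"dx": 0,"dy": 0,"dz": 0,"rx": 0,"ry": 0,"rz": 0},{"claw": 180,"dx": 0,"dy": 0,"dz": 0,"rx": 0,"ry": 0,"rz": 0}])

```text
clock: 8.7
eef_pos: [537.2, 197.1, 136.8]
ee_rot: [3.137, 0.0, 1.936]
contact_force: [5.0, 3.4, 4.2]
gripper_width: 0.451
finger_force: 60.1
```

Emit:
arm_command(targets=[{"claw": 180,"dx": 0,"dy": 0,"dz": 0,"rx": 0,"ry": 0,"rz": -3},{"claw": 180,"dx": 0,"dy": 0,"dz": 0,"rx": 0,"ry": 0,"rz": -5},{"claw": 180,"dx": 0,"dy": 0,"dz": 0,"rx": 0,"ry": 0,"rz": -6},{"claw": 180,"dx": 0,"dy": 0,"dz": 0,"rx": 0,"ry": 0,"rz": -6},{"claw": 180,"dx": 0,"dy": 0,"dz": 0,"rx": 0,"ry": 0,"rz": 0}])

```text
clock: 9.2
eef_pos: [538.0, 197.6, 136.8]
ee_rot: [3.136, 0.002, 2.289]
contact_force: [8.4, 5.7, 2.6]
gripper_width: 0.45
finger_force: 60.1
```

Emit:
arm_command(targets=[{"claw": 180,"dx": 0,"dy": 0,"dz": 0,"rx": 0,"ry": 0,"rz": -6},{"claw": 180,"dx": 0,"dy": 0,"dz": 0,"rx": 0,"ry": 0,"rz": -6},{"claw": 180,"dx": 0,"dy": 0,"dz": 0,"rx": 0,"ry": 0,"rz": -6},{"claw": 180,"dx": 0,"dy": 0,"dz": 0,"rx": 0,"ry": 0,"rz": -6},{"claw": 180,"dx": 0,"dy": 0,"dz": 0,"rx": 0,"ry": 0,"rz": -6},{"claw": 180,"dx": 0,"dy": 0,"dz": 0,"rx": 0,"ry": 0,"rz": -6},{"claw": 180,"dx": 0,"dy": 0,"dz": 0,"rx": 0,"ry": 0,"rz": -6},{"claw": 180,"dx": 0,"dy": 0,"dz": 0,"rx": 0,"ry": 0,"rz": -6},{"claw": 180,"dx": 0,"dy": 0,"dz": 0,"rx": 0,"ry": 0,"rz": -6},{"claw": 180,"dx": 0,"dy": 0,"dz": 0,"rx": 0,"ry": 0,"rz": -6}])

```text
clock: 10.2
eef_pos: [538.9, 200.0, 136.8]
ee_rot: [3.136, 0.009, -2.945]
contact_force: [14.0, 20.8, -1.8]
gripper_width: 0.456
finger_force: 60.5
```

Emit:
arm_command(targets=[{"claw": 180,"dx": 0,"dy": 0,"dz": 0,"rx": 0,"ry": 0,"rz": -6},{"claw": 180,"dx": 0,"dy": 0,"dz": 0,"rx": 0,"ry": 0,"rz": -6},{"claw": 180,"dx": 0,"dy": 0,"dz": 0,"rx": 0,"ry": 0,"rz": -6},{"claw": 180,"dx": 0,"dy": 0,"dz": 0,"rx": 0,"ry": 0,"rz": -6},{"claw": 180,"dx": 0,"dy": 0,"dz": 0,"rx": 0,"ry": 0,"rz": -6},{"claw": 180,"dx": 0,"dy": 0,"dz": 0,"rx": 0,"ry": 0,"rz": -6},{"claw": 180,"dx": 0,"dy": 0,"dz": 0,"rx": 0,"ry": 0,"rz": -6},{"claw": 180,"dx": 0,"dy": 0,"dz": 0,"rx": 0,"ry": 0,"rz": -6},{"claw": 180,"dx": 0,"dy": 0,"dz": 0,"rx": 0,"ry": 0,"rz": -5},{"claw": 180,"dx": 0,"dy": 0,"dz": 0,"rx": 0,"ry": 0,"rz": -3}])

```text
clock: 11.2
eef_pos: [537.3, 201.9, 136.8]
ee_rot: [3.142, 0.012, -1.967]
contact_force: [5.9, 29.8, 0.5]
gripper_width: 0.452
finger_force: 60.7
```

Emit:
arm_command(targets=[{"claw": 180,"dx": 0,"dy": 0,"dz": 0,"rx": 0,"ry": 0,"rz": 0},{"claw": 180,"dx": 0,"dy": 0,"dz": 0,"rx": 0,"ry": 0,"rz": 0},{"claw": 180,"dx": 0,"dy": 0,"dz": 0,"rx": 0,"ry": 0,"rz": 0}])

```text
clock: 11.5
eef_pos: [537.3, 201.9, 136.8]
ee_rot: [-3.142, 0.012, -1.97]
contact_force: [6.2, 30.2, -0.5]
gripper_width: 0.453
finger_force: 60.7
```

```bash
python3 go.py 535.5 197 135; python3 - <<'E'
from h import *
t=robot.read_camera("top"); s=robot.read_camera("side")
cv2.imwrite("pics/a5.png",np.hstack([crop(t,150,140,140,400/140),crop(s,190,120,140,400/140)]))
E
```

```text
11.5 [537.3 201.9 136.8] [-180.     0.7 -112.9] q6 -55.2 w 0.4534276022479982 60.672136545181274 [ 6.2 30.2 -0.5]
tool delta mm [ 5.3 -0.2  1.7]
```

View pics/a5.png

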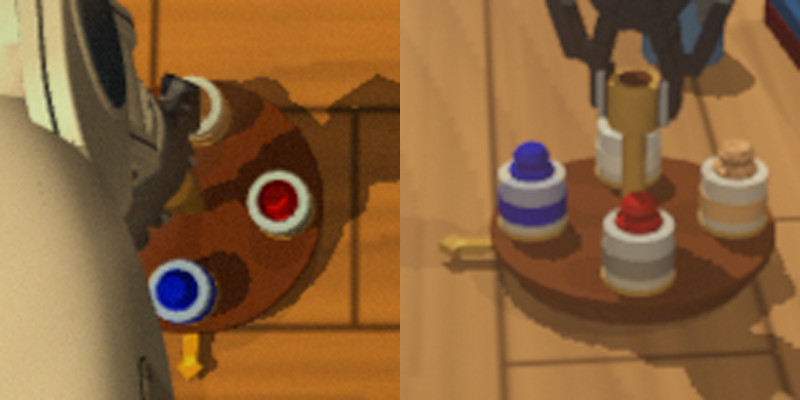

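Blue stopper is at crop (178,288) top, close to the pointer (tip (190,375)); compute the residual.

```bash
python3 - <<'E'
from h import *
d=lambda a:np.degrees(np.arctan2(a[1],a[0])).round(1)
k=400/140
T=lambda u,v,z:w("top",150+u/k,140+v/k,z); S=lambda u,v,z:w("side",190+(u-400)/k,120+v/k,z)
for a in(535,196.5),(536,198):
  a=np.array(a)
  for z in(88,95):
    b=T(178,288,z);r=T(278,200,z);print("blue",b,d(b-a),"red",r,d(r-a)-90+180)
  print("side blue",d(S(532,158,90)-a),"red",d(S(640,212,90)-a)+90,"brown",d(S(736,153,90)-a)+180)
  q=T(190,372,16);q0=T(192,338,16);s=S(446,247,16);s0=S(492,243,16);print("ptr",q,d(q-a),d(q-q0),s,d(s-a),d(s-s0))
E
```

```text
blue [461.1 199.4] 177.8 red [530.1 121.9] -3.8000000000000114
blue [460.6 198. ] 178.8 red [529.1 121.1] -4.5
side blue -176.5 red -1.5999999999999943 brown 174.4
ptr [396.  202.2] 177.7 177.8 [396.9 193.9] -178.9 -174.7
blue [461.1 199.4] 178.9 red [530.1 121.9] -4.400000000000006
blue [460.6 198. ] 180.0 red [529.1 121.1] -5.099999999999994
side blue -175.4 red -2.200000000000003 brown 173.2
ptr [396.  202.2] 178.3 177.8 [396.9 193.9] -178.3 -174.7
```

The blue stopper is within about 2° of the pointer line, held firmly and still. Handing in.

```bash
python3 -c "
from h import *
s=robot.get_state();print(s['clock'],np.abs(s['qd']).max(),s['finger_force'])
print(robot.sign_off())"
```

```text
11.6 0.0013865944727885296 60.67184865474701
the job is handed in; nothing more can be done
None
```

I handed the job in at 11.6 s: the case is upright and released, with its mark within about 5° of the window. The blue-stoppered jar is within about 2° of the pointer line, and the knob is still gripped at about 60 N. The hand-in returned no verdict.

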